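Take the key out of the lathe chuck and park it in its bracket

ROBOT

A 6-joint arm with a two-finger parallel gripper is mounted at the origin on the work surface. World frame = base frame: x ahead of the robot, y to its left, z up, the work surface at z = 0. Lengths are in m, angles in rad, forces in N, time in s.
With the tool pointing down it reaches from about 0.375 to 0.975 m from the base axis. Payload 3.8 kg.
Tool frame: the origin (TCP) lies at the very end of the fingers, on their centre line; the grasp point (between the pads) lies ctrl.grip_point_offset behind it (ctrl.grip_point_offset is the distance from the TCP to the grasp point, in m); z points along the fingers, y is the line along which they close (so a half turn about z gives the same grasp; the last joint's range is limited). The gripper opens to 85 mm and grips with 20 to 120 N. Pads are 22 mm wide; open, the fingers measure 114 mm over their backs; the gripper's body (76 mm by 85 mm) begins 54 mm behind the grasp point. The pads swing forward as they close: fully open they stand 13 mm farther back than shut.
Start: joints at [1.131, 0.264, 1.604, -0, 1.274, -0.037], TCP at [0.265, 0.621, 0.231] pointing down, gripper open.
Joint ranges: [-2.63, 2.63], [-0.94, 2.18], [0.31, 2.57], [-1.31, 4.45], [0, 2.66], [-2.55, 2.55]. Speed limits (rad/s): [2.57, 2.57, 3.14, 3.14, 3.14, 3.14].

INTERFACE

Orientations are given as a unit quaternion [x, y, z, w].
In Python, from bench import sensors, viewer, job, ctrl gives the robot as it stands.
- The arm moves only by the tool drive_tool, never from a script. Its argument "motion" is a list that holds one entry, the list of rows, each a list of 7 numbers: the turn, a rotation vector about the tool's x, y, z in rad, then the shift along the tool's x, y, z in cm, then the opening, from -1 (shut) to 1 (fully open). A call has exactly 10 rows; each row is the pose to reach, as a shift and turn from the pose commanded when the call began, along the tool's axes at that moment; what a row does not reach only later rows make up. A row lasts 1/8 s, in which the tool goes at most 62.5 mm and 10.7 degrees, less where a joint would pass 70% of its speed; a pose out of reach is approached as far as the arm can. A call with a gripper value outside its range is refused whole. The fingers move at their own pace and stop on an object; the grip force is fixed at half the most. Time passes only in rows, so rows that repeat a pose let the fingers close, or fill a call up. It gives the time, the measured TCP pose, the force, the opening and the grip force at its end, in the units of the state.
- sensors.sense(): the state, without advancing time (a new reading comes with each control period).
- viewer.get_image(name): name is "scene" or "top"; returns the picture (480x640x3 uint8, red, green, blue); there is no depth.
- viewer.camera_params(name): a dict with "mtx" (3x3 intrinsics, pixels), "R" (3x3) and "t" (3): a world point X has camera coordinates R X + t. Camera axes: x right, y down, z forward; pixel columns grow to the right and rows downward; lengths in m; the calibration is good to about 2 mm. A picture is of the moment at which its call begins. camera_params takes no time and is no camera call.
- job.sign_off(): hands the job in; it is judged then, once.
The state is a dict: "clock": time; "joints": joint angles; "qvel": joint speeds; "joint_efforts": joint torques, N m; "position": TCP position; "eef_rot": TCP orientation; "wrist_force": force on the tool from outside, world axes, zero at the start; "moment": the same for the moment, N m; "width": opening from 0.0 (shut) to 1.0 (fully open); "grasp_force": force on a finger pad.
Only numpy, scipy, OpenCV 4.12 (cv2) and the standard library are available. Lean on these libraries where they do the work, as an engineer would, in place of code of your own. Each camera call takes 0.05 s, during which the arm holds its last target. There are 200 camera calls.

TASK

The chuck key has been left standing in the chuck of the little bench lathe. Draw it out and park it in the forked key bracket on the headstock: hanging upright with its shank in the notch and its thick head sitting flat on the fork, behind the two raised horns. Do not drop the key onto the lathe bed or the bench, and leave the little oil bottle on the headstock standing.

Things in the scene. Friction and masses are not known exactly. Their poses are not given: they have to be found in the camera images.
- key: T-handled steel chuck key, 92 mm long, 0.12 kg, upright, its lowest 14 mm in the chuck's socket. Origin: centre of its low end; z runs up to the handle. 8 x 8 mm square to 18 mm, shank 9 mm in diameter to 58 mm, thick round head 20 mm in diameter from 58 to 92 mm. Cross bar, 7 mm thick (9 mm at its ends), 74 mm long, through the head at 81 mm along the key's x.
- key_grip (a point): point on the key's axis in its thick head, 84 mm up from the low end: good for a grasp from above, fingers closing on the round head along the key's y; axes as the key's
- key_shoulder (a point): centre of the flat underside of the key's thick head, 58 mm up from the key's low end; axes as the key's
- lathe: small fixed bench lathe. Origin: on the bench under the key socket; -x is its front (robot side), y runs along the spindle to the headstock. Chuck 70 mm in diameter, spindle 105 mm above the bench. Headstock: grey box, x -50 to 50, y 35 to 165 mm, flat top at z = 150 mm. Bed (z = 50 mm), carriage and tailstock (up to 141 mm) lie at negative y.
- socket_mouth (a point): centre of the mouth of the square socket in the top of the chuck, 140 mm above the bench: 9.8 mm square, 14 mm deep, straight down
- keeper: steel key bracket, held fast on the headstock's top, place and angle vary. Origin: under its round foot. Its fork points along its -x past the headstock's front edge: plate 44 mm wide, upper face at z = 14 mm, notch 14 mm wide, open to -x, closed end at x = -53 mm. At its mouth (x = -71 mm) two horns rise 6 mm above the plate and spread at 30 degrees to tips at x = -87 mm.
- keeper_seat (a point): middle of the place for the key's head, on the fork's upper face, 7 mm from the notch's closed end; x points into the notch, z up. The key comes in along x with the underside of its head above the horns (over 6 mm up), then is lowered. The shank has 2.5 mm of play each way, the head 2 to 4 mm before the horns.
- oil_bottle: little whitish oil bottle with a white cap, 26 mm in diameter, 55 mm high, standing loose on the headstock's top behind the bracket. Origin: centre of its underside.
Not all that is in view belongs to the job. What is shaped like the key but black is not meant.

How it is judged:
By the outcome, as a careful person would: the job done as asked, in the order asked, and still so for the second after the job is handed in, with the robot touching nothing.
It also fails if it takes over 38 s, if anything falls off the work surface, if the arm or the gripper's body presses on something with over 40 N, if the wrist force passes 120 N, or if a joint passes its speed limit or range.

## Working session

There is one attempt and no reset: what is moved stays moved. The work goes in short steps, Python scripts to look and compute and a tool call to move; the robot and the scene stay as the last step left them, time stands still between calls to the robot, and variables do not carry over. Pictures are saved under pics/ and viewed, at most 10 in all, crops included, and the job is handed in when it is done.

Besides the shell and the picture viewer there is one more tool, called after "Request:" as name(argument=value, ...) on one line, values as JSON. drive_tool: Moves the arm, as the interface text tells. Its arguments: {"type":"object","properties":{"motion":{"type":"array"}},"required":["motion"]}

```bash
mkdir -p pics; python3 - <<'E'
from bench import sensors, viewer, job, ctrl
import cv2,numpy as np
for n in("scene","top"):
    cv2.imwrite(f"pics/{n}0.png",viewer.get_image(n)[:,:,::-1]); p=viewer.camera_params(n)
    print(n,p["mtx"].tolist(),(-p["R"].T@p["t"]).round(3),p["R"].round(3).tolist())
print(ctrl.grip_point_offset); s=sensors.sense(); print(s)
E
```

```text
scene [[545.4874697677828, 0.0, 334.0023322404308], [0.0, 545.4874697677828, 229.25483473949248], [0.0, 0.0, 1.0]] [ 0.728 -0.187  0.759] [[0.837, 0.547, 0.012], [0.464, -0.697, -0.547], [-0.291, 0.463, -0.837]]
top [[587.4009988055848, 0.0, 317.85675730692503], [0.0, 587.4009988055848, 237.33120214360304], [0.0, 0.0, 1.0]] [0.452 0.149 0.978] [[-0.028, -0.999, 0.033], [-0.998, 0.026, -0.059], [0.058, -0.035, -0.998]]
0.0187
{'clock': 0.1, 'joints': array([ 1.13109434e+00,  2.64696157e-01,  1.60526443e+00, -1.74119584e-05,
        1.27372076e+00, -3.69089235e-02]), 'qvel': array([-0.0006298 , -0.00128499, -0.00183661, -0.00166817,  0.00018177,
        0.00095371]), 'joint_efforts': array([ 4.61293675e-04, -5.16706645e+01, -3.68590629e+01, -8.19241268e-05,
        6.20525389e-03, -2.05960833e-05]), 'position': array([0.26431551, 0.62035793, 0.2300596 ]), 'eef_rot': array([ 2.00035217e-01,  9.79788151e-01, -1.01679585e-03, -2.38437508e-04]), 'wrist_force': array([-0.92370363, -0.19120475, -0.06646711]), 'moment': array([-0.0107312 , -0.00137441,  0.00600284]), 'grasp_force': 0.0, 'width': 0.9992956367650618}
```

View pics/scene0.png

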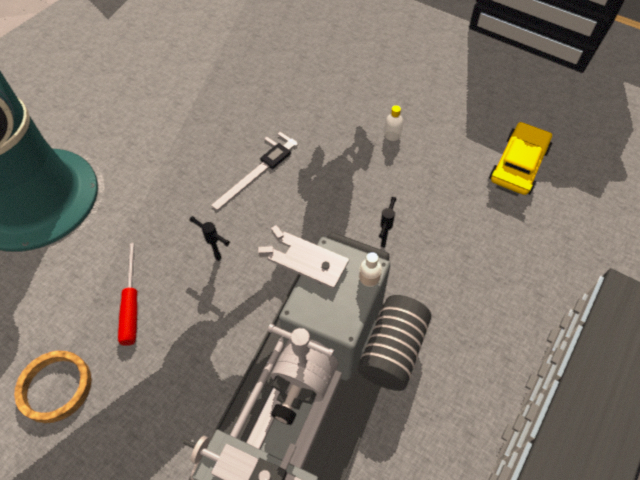

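View pics/top0.png

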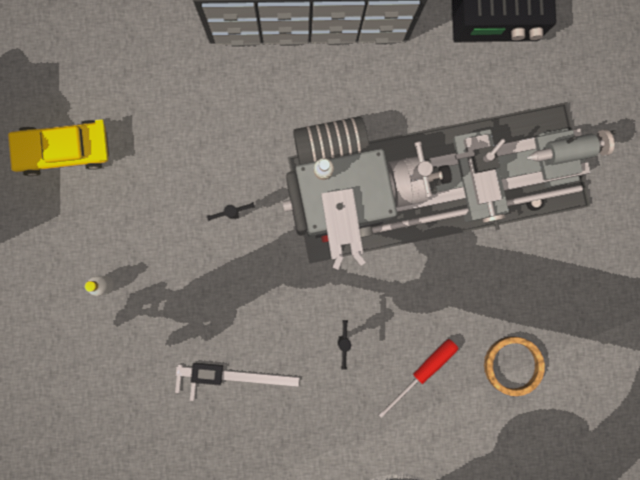

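Candidates for the key: a steel one at scene (301,340) / top (424,168), and black ones at scene (210,233) and (387,220) / top (344,343) and (232,212). I choose the steel one in the chuck. The bracket is at scene (305,258) / top (342,220) and the bottle at scene (371,268) / top (323,168). The close crop comes next.

```bash
python3 - <<'E'
import cv2,numpy as np
a=cv2.imread("pics/scene0.png")[225:375,250:400];b=cv2.imread("pics/top0.png")[130:280,300:450]
f=lambda i:cv2.resize(i,(400,400),interpolation=cv2.INTER_CUBIC)
cv2.imwrite("pics/crop0.png",np.hstack([f(a),f(b)]))
E
```

```text
(no output)
```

View pics/crop0.png

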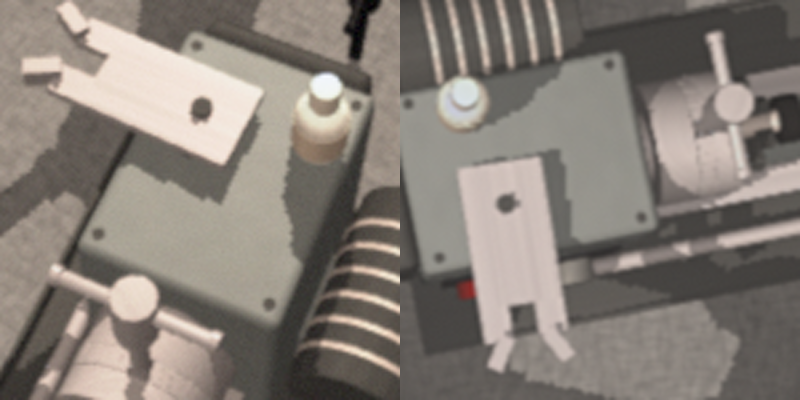

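The crop confirms it: the steel T key stands in the chuck. Head top is at scene (300.2,336.4) / top (424.9,168.6), with bar ends in top at (417.8,144.3) and (427.9,194.5). The fork notch opens toward the robot, with its closed end in top at about (345,244).

```bash
cat > h.py <<'E'
from bench import sensors, viewer, job, ctrl
import cv2,numpy as np
from scipy.spatial.transform import Rotation as Ro
def ray(n,uv,z):
    p=viewer.camera_params(n);R=np.array(p["R"]);C=-R.T@np.array(p["t"])
    d=R.T@np.linalg.solve(np.array(p["mtx"]),[uv[0],uv[1],1.]);return C+d*(z-C[2])/d[2]
def tri(a,b):
    P=[]
    for n in("scene","top"):
        p=viewer.camera_params(n);P.append(np.array(p["mtx"])@np.c_[p["R"],p["t"]])
    X=cv2.triangulatePoints(P[0],P[1],np.array(a,float),np.array(b,float));return (X[:3]/X[3]).ravel()
def proj(n,X):
    p=viewer.camera_params(n);q=np.array(p["mtx"])@(np.array(p["R"])@X+np.array(p["t"]));return q[:2]/q[2]
E
python3 - <<'E'
from h import *
np.set_printoptions(precision=4,suppress=True)
s=lambda x,y:np.array([250+(x+.5)/2.6667-.5,225+(y+.5)/2.6667-.5]); t=lambda x,y:np.array([300+(x-400+.5)/2.6667-.5,130+(y+.5)/2.6667-.5])
pts={"head":((134,297),(733,103),.218),"barF":((58,272),(741,174),.207),"barB":((217,340),(714,37),.207),
"backL":((264,92),(459,168),.164),"backR":((224,165),(540,157),.164),"bolt":((201,108),(508,203),.166),
"notchL":((109,54),(510,305),.164),"notchR":((97,76),(533,302),.164),"frontL":((92,17),(484,344),.164),"frontR":((50,88),(566,325),.164),
"cap":((325,80),(465,93),.205)}
for k,(a,b,z) in pts.items():
    print(k,ray("scene",s(*a),z)[:2],ray("top",t(*b),z)[:2],tri(s(*a),t(*b)))
E
```

```text
head [ 0.5831 -0.0193] [ 0.5837 -0.0202] [ 0.5835 -0.0198  0.2195]
barF [ 0.5483 -0.0241] [ 0.5498 -0.0253] [ 0.5494 -0.0248  0.2097]
barB [ 0.6179 -0.0125] [ 0.6191 -0.0143] [ 0.6185 -0.0136  0.2103]
backL [0.5608 0.115 ] [0.5618 0.1135] [0.5615 0.1136 0.1667]
backR [0.5662 0.0724] [0.5667 0.0708] [0.5666 0.0712 0.1663]
bolt [0.5415 0.0905] [0.5426 0.0885] [0.5424 0.0888 0.1693]
notchL [0.4877 0.0917] [0.4894 0.0889] [0.4894 0.0893 0.1686]
notchR [0.4901 0.0786] [0.4906 0.0768] [0.4908 0.0772 0.1665]
frontL [0.4685 0.1043] [0.4694 0.103 ] [0.4694 0.1032 0.1662]
frontR [0.4755 0.061 ] [0.4782 0.0599] [0.4776 0.0599 0.1677]
cap [0.5915 0.1143] [0.5939 0.1112] [0.5929 0.1115 0.2103]
```

```bash
cat >> h.py <<'E'
def go(pos,yaw,label=""):
    s=sensors.sense();R=Ro.from_quat(s["eef_rot"])
    y=np.array([-np.sin(yaw),np.cos(yaw),0]);z=np.array([0,0,-1.]);T=Ro.from_matrix(np.c_[np.cross(y,z),y,z])
    print(label,"turn",(R.inv()*T).as_rotvec().round(4),"cm",(R.inv().apply(np.array(pos)-s["position"])*100).round(2))
E
python3 - <<'E'
from h import *
go([.5834,-.0197,.30],.161)
E
```

```text
turn [-0.002  -0.0006 -0.5638] cm [-54.44 -46.39  -6.9 ]
```

Request:
drive_tool(motion=[[[0,0,0,0,0,-6.9,1],[0,0,-0.06,-4,-3.4,-6.9,1],[0,0,-0.12,-8,-6.8,-6.9,1],[0,0,-0.18,-12,-10.2,-6.9,1],[0,0,-0.24,-16.5,-14,-6.9,1],[0,0,-0.3,-21,-17.9,-6.9,1],[0,0,-0.36,-25.5,-21.7,-6.9,1],[0,0,-0.42,-30,-25.5,-6.9,1],[0,0,-0.48,-34.5,-29.4,-6.9,1],[0,0,-0.564,-39,-33.2,-6.9,1]]])

```text
clock: 1.35
position: [0.4935, 0.1608, 0.2999]
eef_rot: [-0.082, 0.997, 0.0, -0.0]
wrist_force: [1.2, 1.2, -0.4]
width: 0.997
grasp_force: 0.0
```

```bash
python3 - <<'E'
from h import *
go([.5834,-.0197,.30],.161)
E
```

```text
turn [ 0.     -0.0003  0.0029] cm [-5.930e+00 -1.927e+01 -1.000e-02]
```

Request:
drive_tool(motion=[[[0,0,0,-1.3,-4.3,0,1],[0,0,0,-2.7,-8.6,0,1],[0,0,0,-4,-13,0,1],[0,0,0,-5,-16.5,0,1],[0,0,0,-5.93,-19.27,0,1],[0,0,0,-5.93,-19.27,2,1],[0,0,0,-5.93,-19.27,4,1],[0,0,0,-5.93,-19.27,6,1],[0,0,0,-5.93,-19.27,6,1],[0,0,0,-5.93,-19.27,6,1]]])

```text
clock: 2.6
position: [0.5827, -0.0175, 0.2404]
eef_rot: [-0.081, 0.997, -0.0, 0.0]
wrist_force: [-0.3, -0.0, 0.4]
width: 0.997
grasp_force: 0.0
```

```bash
python3 - <<'E'
from h import *
go([.5834,-.0197,.192],.161)
a=viewer.get_image("scene")[:,:,::-1][225:375,225:425]
cv2.imwrite("pics/s1.png",cv2.resize(a,(800,600),interpolation=cv2.INTER_CUBIC))
E
```

```text
turn [-0.      0.0001  0.0011] cm [-0.04 -0.23  4.84]
```

View pics/s1.png

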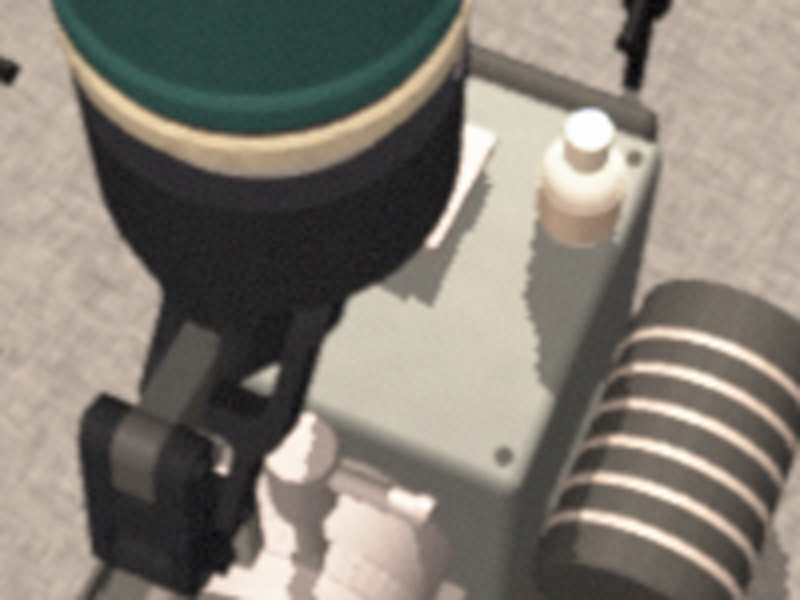

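The view shows the near finger tip around crop (150,580), the far one hidden behind the body, and the key head at (300,450). I'll check the expected tip pixels before descending.

```bash
python3 - <<'E'
from h import *
s=sensors.sense();R=Ro.from_quat(s["eef_rot"])
for y in(-.057,-.0425,.0425,.057):
  for x in(-.011,.011):
    X=s["position"]+R.apply([x,y,-.013]); print(x,y,X.round(3),((proj("scene",X)-[225,225])*4).round())
E
```

```text
-0.011 -0.057 [ 0.603 -0.072  0.254] [234. 607.]
0.011 -0.057 [ 0.581 -0.076  0.254] [151. 570.]
-0.011 -0.0425 [ 0.601 -0.058  0.254] [261. 552.]
0.011 -0.0425 [ 0.579 -0.061  0.254] [179. 516.]
-0.011 0.0425 [0.587 0.026 0.254] [408. 260.]
0.011 0.0425 [0.565 0.023 0.254] [331. 229.]
-0.011 0.057 [0.585 0.04  0.254] [431. 214.]
0.011 0.057 [0.563 0.037 0.254] [355. 184.]
```

Observed tip corners sit left of the prediction, so I'll check in the top view.

```bash
python3 - <<'E'
from h import *
a=viewer.get_image("top")[:,:,::-1][80:260,320:560]
cv2.imwrite("pics/t1.png",cv2.resize(a,(800,600),interpolation=cv2.INTER_CUBIC))
s=sensors.sense();R=Ro.from_quat(s["eef_rot"])
for y in(-.057,-.0425,.0425,.057):
  for x in(-.011,.011):
    X=s["position"]+R.apply([x,y,-.013]); print(x,y,((proj("top",X)-[320,80])*3.333).round())
E
```

```text
-0.011 -0.057 [504. 223.]
0.011 -0.057 [516. 280.]
-0.011 -0.0425 [467. 230.]
0.011 -0.0425 [479. 287.]
-0.011 0.0425 [247. 270.]
0.011 0.0425 [258. 328.]
-0.011 0.057 [209. 277.]
0.011 0.057 [220. 335.]
```

View pics/t1.png

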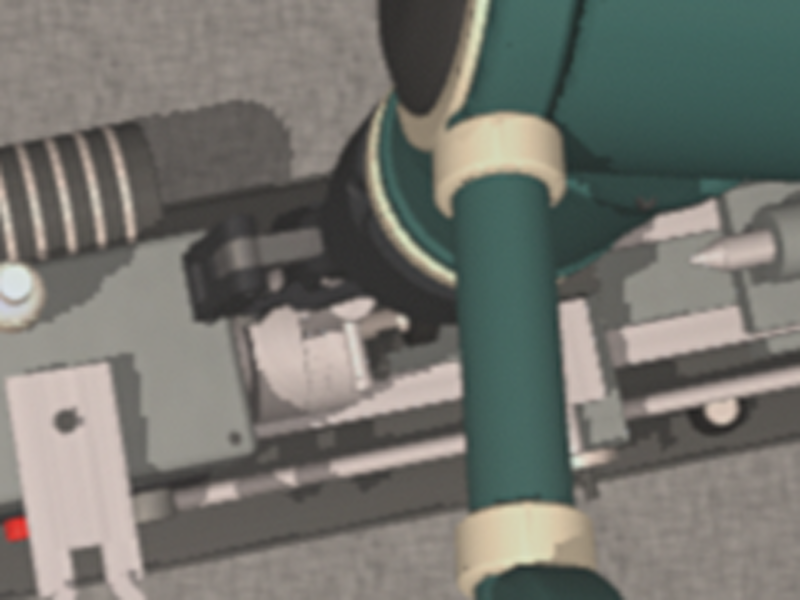

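The far finger's outer edge is at crop (190,290), about as far off outward as the near one in the scene view. The offsets are symmetric, so the centre is consistent and I'll go down.

Request:
drive_tool(motion=[[[0,0,0,-0.04,-0.23,1,1],[0,0,0,-0.04,-0.23,2,1],[0,0,0,-0.04,-0.23,3,1],[0,0,0,-0.04,-0.23,4,1],[0,0,0,-0.04,-0.23,4.8,1],[0,0,0,-0.04,-0.23,4.8,1],[0,0,0,-0.04,-0.23,4.8,0],[0,0,0,-0.04,-0.23,4.8,-0.2],[0,0,0,-0.04,-0.23,4.8,-0.3],[0,0,0,-0.04,-0.23,4.8,-0.3]]])

```text
clock: 3.95
position: [0.5836, -0.0202, 0.1925]
eef_rot: [-0.081, 0.997, -0.0, 0.0]
wrist_force: [-0.0, 0.1, 0.8]
width: 0.348
grasp_force: 0.0
```

```bash
python3 - <<'E'
from h import *
a=viewer.get_image("scene")[:,:,::-1][260:410,200:400]
cv2.imwrite("pics/s2.png",cv2.resize(a,(800,600),interpolation=cv2.INTER_CUBIC))
E
```

```text
(no output)
```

View pics/s2.png

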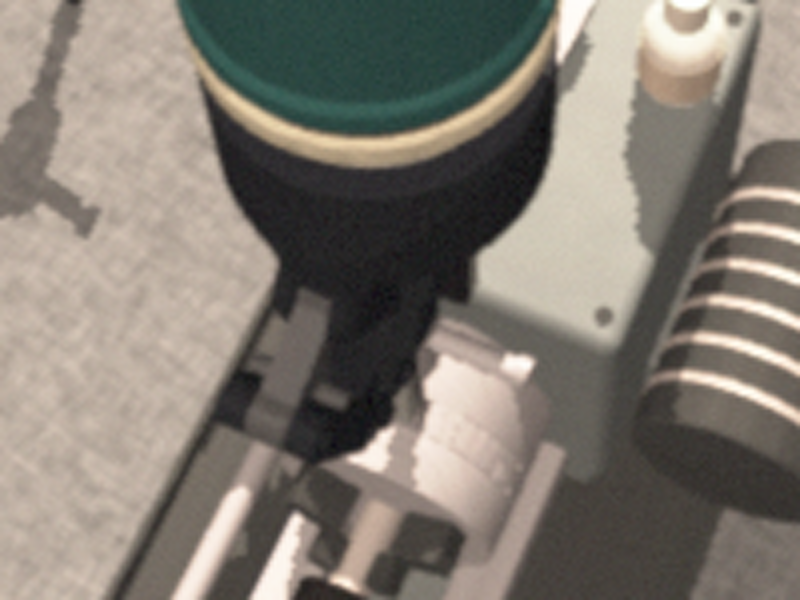

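The bar's rear end shows at crop (515,362) and the head is between the fingers, hidden by them. I'll close the gripper and hold.

Request:
drive_tool(motion=[[[0,0,0,0,0,0,-1],[0,0,0,0,0,0,-1],[0,0,0,0,0,0,-1],[0,0,0,0,0,0,-1],[0,0,0,0,0,0,-1],[0,0,0,0,0,0,-1],[0,0,0,0,0,-0.2,-1],[0,0,0,0,0,-0.4,-1],[0,0,0,0,0,-0.6,-1],[0,0,0,0,0,-0.6,-1]]])

```text
clock: 5.25
position: [0.5835, -0.0202, 0.1983]
eef_rot: [-0.081, 0.997, 0.0, 0.0]
wrist_force: [0.3, 0.4, -0.6]
width: 0.212
grasp_force: 58.5
```

```bash
python3 - <<'E'
from h import *
go([.5835,-.0202,.24],.161,"lift")
go([.4229,.0761,.24],.119,"app")
E
```

```text
lift turn [0.     0.0001 0.0002] cm [-0.    0.   -4.17]
app turn [0.     0.0001 0.0422] cm [14.31 12.08 -4.17]
```

Request:
drive_tool(motion=[[[0,0,0,0,0,-1.2,-1],[0,0,0,0,0,-2.7,-1],[0,0,0,0,0,-4.2,-1],[0,0,0.01,3,0.5,-4.2,-1],[0,0,0.02,6,2,-4.2,-1],[0,0,0.03,9,4.5,-4.2,-1],[0,0,0.042,12,7.5,-4.2,-1],[0,0,0.042,14,10,-4.2,-1],[0,0,0.042,14.31,12.08,-4.2,-1],[0,0,0.042,14.31,12.08,-4.2,-1]]])

```text
clock: 6.5
position: [0.4228, 0.0769, 0.2417]
eef_rot: [-0.061, 0.998, 0.0, 0.001]
wrist_force: [1.0, 0.2, -1.0]
width: 0.214
grasp_force: 58.8
```

```bash
python3 - <<'E'
from h import *
go([.4825,.0832,.24],.119,"seat")
a=viewer.get_image("scene")[:,:,::-1][180:330,180:380]; b=viewer.get_image("top")[:,:,::-1][150:350,250:450]
cv2.imwrite("pics/s3.png",np.hstack([cv2.resize(a,(400,300),interpolation=cv2.INTER_CUBIC),cv2.resize(b,(300,300),interpolation=cv2.INTER_CUBIC)]))
p=sensors.sense()["position"]
X=p+[0,0,-.0665-.0]; print((proj("scene",X)-[180,180])*2,(proj("top",X)-[250,150])*1.5)
E
```

```text
seat turn [0.0001 0.0023 0.0024] cm [-6.   -0.1   0.18]
[124.20206313  91.18622548] [153.60859634 212.52962026]
```

View pics/s3.png

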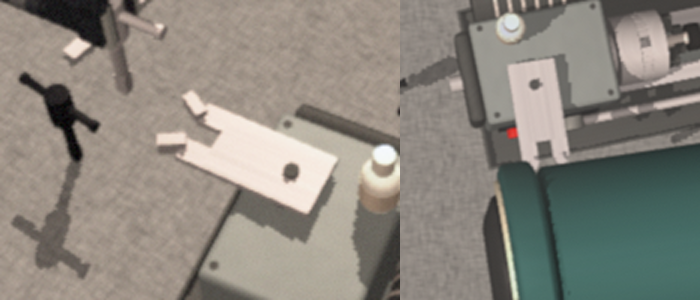

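The key hangs upright with its low end at crop (124,90), as predicted. The horns are at (195,103) and (172,140).

Request:
drive_tool(motion=[[[0,0,0,0,0,1.5,-1],[0,0,0,0,0,3,-1],[0,0,0,0,0,4.5,-1],[0,0,0,0,0,5.5,-1],[0,0,0,0,-0.05,5.8,-1],[0,0,0,-1,-0.1,5.8,-1],[0,0,0,-2,-0.1,5.8,-1],[0,0,0,-3,-0.1,5.8,-1],[0,0,0,-3,-0.1,5.8,-1],[0,0,0,-3,-0.1,5.8,-1]]])

```text
clock: 7.85
position: [0.4527, 0.0786, 0.1822]
eef_rot: [-0.06, 0.998, -0.0, -0.0]
wrist_force: [-0.1, -0.1, -1.3]
width: 0.209
grasp_force: 58.8
```

```bash
python3 - <<'E'
from h import *
go([.4825,.0832,.1835],.119,"seat")
a=viewer.get_image("scene")[:,:,::-1][190:310,220:380]
cv2.imwrite("pics/s4.png",cv2.resize(a,(800,600),interpolation=cv2.INTER_CUBIC))
p=sensors.sense()["position"]
for dz in(-.0085,-.0665): print((proj("scene",p+[0,0,dz])-[220,190])*5)
c,s=np.cos(.119),np.sin(.119); seat=np.array([.4825,.0832,.164])
for d in((0,0),(-.011,.007),(-.011,-.007),(.007,.007),(.007,-.007)):
  print(d,((proj("scene",seat+[c*d[0]-s*d[1],s*d[0]+c*d[1],0])-[220,190])*5).round(1))
E
```

```text
seat turn [-0.     -0.0005  0.0003] cm [-3.02  0.1  -0.13]
[207.96672605 225.94064043]
[229.19948262 340.6890468 ]
(0, 0) [316.8 288.7]
(-0.011, 0.007) [292.7 251.4]
(-0.011, -0.007) [265.5 293.1]
(0.007, 0.007) [354.2 278.4]
(0.007, -0.007) [327.4 320.6]
```

View pics/s4.png

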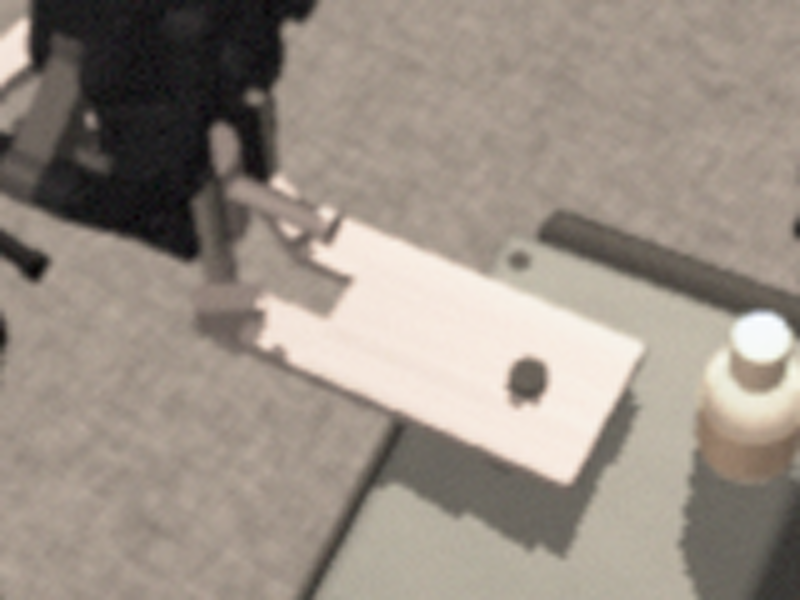

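The closed notch corners at crop (353,278) and (330,316) match the prediction, and the shank at (214,240) is on line between the horns. I'll raise 3 mm and advance.

Request:
drive_tool(motion=[[[0,0,0,0,0,-0.3,-1],[0,0,0,-0.3,0.1,-0.3,-1],[0,0,0,-0.8,0.1,-0.3,-1],[0,0,0,-1.3,0.1,-0.3,-1],[0,0,0,-1.8,0.1,-0.3,-1],[0,0,0,-2.3,0.1,-0.3,-1],[0,0,0,-2.7,0.1,-0.3,-1],[0,0,0,-3,0.1,-0.3,-1],[0,0,0,-3,0.1,-0.3,-1],[0,0,0,-3,0.1,-0.3,-1]]])

```text
clock: 9.15
position: [0.4823, 0.0831, 0.1852]
eef_rot: [-0.06, 0.998, -0.0, -0.0]
wrist_force: [-0.6, -0.4, -2.5]
width: 0.208
grasp_force: 58.8
```

```bash
python3 - <<'E'
from h import *
go([.4825,.0832,.1725],.119,"seat")
a=viewer.get_image("scene")[:,:,::-1][190:310,220:380]
cv2.imwrite("pics/s5.png",cv2.resize(a,(800,600),interpolation=cv2.INTER_CUBIC))
E
```

```text
seat turn [-0.     -0.0003  0.0002] cm [-0.03  0.    1.27]
```

View pics/s5.png

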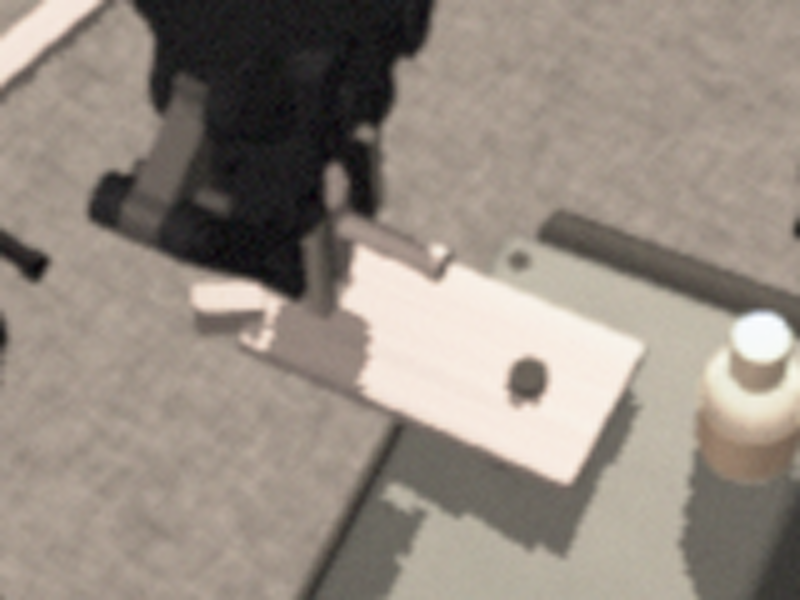

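The shank is in the notch at crop (320,280), with no side force. I'll lower slowly.

Request:
drive_tool(motion=[[[0,0,0,0,0,0.3,-1],[0,0,0,0,0,0.6,-1],[0,0,0,0,0,0.8,-1],[0,0,0,0,0,0.9,-1],[0,0,0,0,0,1.0,-1],[0,0,0,0,0,1.05,-1],[0,0,0,0,0,1.1,-1],[0,0,0,0,0,1.15,-1],[0,0,0,0,0,1.2,-1],[0,0,0,0,0,1.2,-1]]])

```text
clock: 10.45
position: [0.4824, 0.0832, 0.1732]
eef_rot: [-0.06, 0.998, -0.0, -0.0]
wrist_force: [-0.1, -0.2, -1.5]
width: 0.212
grasp_force: 58.8
```

Not touching yet; a little further.

Request:
drive_tool(motion=[[[0,0,0,0,0,0.03,-1],[0,0,0,0,0,0.06,-1],[0,0,0,0,0,0.09,-1],[0,0,0,0,0,0.12,-1],[0,0,0,0,0,0.12,-1],[0,0,0,0,0,0.12,-1],[0,0,0,0,0,0.12,-1],[0,0,0,0,0,0.12,-1],[0,0,0,0,0,0.12,-1],[0,0,0,0,0,0.12,-1]]])

```text
clock: 11.7
position: [0.4825, 0.0832, 0.1726]
eef_rot: [-0.06, 0.998, -0.0, 0.0]
wrist_force: [-2.5, -0.8, 5.1]
width: 0.211
grasp_force: 59.3
```

Contact came at the expected height. I'll open, then go up.

Request:
drive_tool(motion=[[[0,0,0,0,0,0,-0.4],[0,0,0,0,0,0,-0.2],[0,0,0,0,0,0,0.2],[0,0,0,0,0,0,0.4],[0,0,0,0,0,0,0.4],[0,0,0,0,0,-1,0.4],[0,0,0,0,0,-3,0.4],[0,0,0,0,0,-6,0.4],[0,0,0,0,0,-9,0.4],[0,0,0,4,0,-12,0.4]]])

```text
clock: 12.95
position: [0.4439, 0.0785, 0.294]
eef_rot: [-0.06, 0.998, 0.0, 0.001]
wrist_force: [0.1, -0.6, 0.2]
width: 0.699
grasp_force: 0.0
```

Request:
drive_tool(motion=[[[0,0,0,0,4,0,0.4],[0,0,0,0,8,0,0.4],[0,0,0,0,12,0,0.4],[0,0,0,0,16,0,0.4],[0,0,0,0,20,0,0.4],[0,0,0,0,20,0,0.4],[0,0,0,0,20,0,0.4],[0,0,0,0,20,0,0.4],[0,0,0,0,20,0,0.4],[0,0,0,0,20,0,0.4]]])

```text
clock: 14.2
position: [0.4191, 0.2764, 0.2922]
eef_rot: [-0.059, 0.998, 0.0, 0.0]
wrist_force: [0.0, 0.1, 0.1]
width: 0.701
grasp_force: 0.0
```

```bash
python3 - <<'E'
from h import *
a=viewer.get_image("scene")[:,:,::-1][190:310,220:380];b=viewer.get_image("top")[:,:,::-1][150:290,280:420]
cv2.imwrite("pics/s6.png",np.hstack([cv2.resize(a,(400,300),interpolation=cv2.INTER_CUBIC),cv2.resize(b,(300,300),interpolation=cv2.INTER_CUBIC)]))
E
```

```text
(no output)
```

View pics/s6.png

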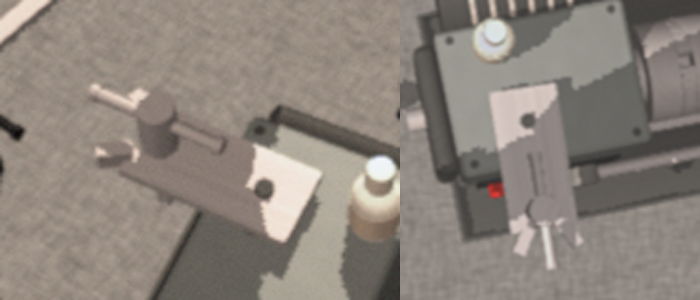

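The key stands upright on the fork, with its head at scene crop (157,106) and top crop (542,208), behind the horns. The bottle is standing. I'll check the height, then hand in.

```bash
python3 - <<'E'
from h import *
X=tri((282.8,232.4),(346.3,247.1)); print(X)
if abs(X[2]-.199)<.006 and np.hypot(X[0]-.4825,X[1]-.0832)<.005: print(job.sign_off())
E
```

```text
[0.4835795  0.08447693 0.19931201]
the job is handed in; nothing more can be done
None
```

The chuck key is parked in the fork bracket, upright with its head seated behind the horns and the oil bottle still standing; I handed the job in at about 14 s.

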